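# Clip the plug gauges back into their rack

### The job

Put the plug gauges away in the clip rack: lay the one that is out on the bench across the empty pair of clips with its handle midway between the two bars, and press it and the two gauges lying loose on their clips straight down until both ends of each have snapped fully home. The gauges may point either way. Leave the gauge that is already home, and everything else on the bench, where it is.

Things in the scene. Friction and masses are not known exactly. Their poses are not given: they have to be found in the camera images.
- rack: clip rack fixed to the bench: dark steel plate 130 x 315 x 8 mm with two aluminium bars 82 mm apart along y, tops 24 mm up, holding four pairs of sprung steel clips 75 mm apart (one clip on each bar, 12 mm wide, open to the top, tips 54 mm above the bench). Under a handle, between the bars, lies only the plate. Origin at the middle of the underside.
- clip0_seat (a point): the place of one pair of clips: the point midway between its two clips, at the height of a gauge's axis when fully home (40 mm above the bench). x runs along a seated gauge, from near bar to far bar, y along the bars, z up. gauge_home sits here. The four places swap along the rack from run to run.
- clip1_seat (a point): the place of one pair of clips: the point midway between its two clips, at the height of a gauge's axis when fully home (40 mm above the bench). x runs along a seated gauge, from near bar to far bar, y along the bars, z up. gauge_1 lies loose on these clips. To press a gauge through takes about 12 N in the first 6 mm (an end that lags snaps a little later); it goes down 12 mm in all onto hard seats.
- clip2_seat (a point): the place of one pair of clips: the point midway between its two clips, at the height of a gauge's axis when fully home (40 mm above the bench). x runs along a seated gauge, from near bar to far bar, y along the bars, z up. gauge_2 lies loose on these clips.
- clip3_seat (a point): the place of one pair of clips: the point midway between its two clips, at the height of a gauge's axis when fully home (40 mm above the bench). x runs along a seated gauge, from near bar to far bar, y along the bars, z up. Empty, for gauge_3: let down onto the mouths it rests with its axis 12 mm above this point; the flared tips centre it from up to 6 mm aside.
- gauge_home: a plug gauge already home in its clips: eight-sided aluminium handle 52 mm long, 18 mm across flats; on each side a round steel neck 14 mm thick, 26 to 56 mm from the middle; then a measuring end, 12 mm thick and 24 long at +x, 10 mm thick and 14 long at -x. Origin on its axis at the handle's middle, x along the axis. About 90 g.
- gauge_1: a plug gauge just like gauge_home, same origin and axes. Lies unpressed on the clip mouths, 12 mm too high, handle between the bars.
- gauge_2: a plug gauge just like gauge_home, same origin and axes. Lies unpressed on the clip mouths, 12 mm too high, handle between the bars.
- gauge_3: a plug gauge just like gauge_home, same origin and axes. Lies on the bench mat on a flat of its handle, axis 9 mm above the bench, to the robot's right of the rack.
- gauge_1_a (a point): point on the axis of gauge_1, 41 mm from its middle towards the thicker measuring end, where a clip holds the neck
- gauge_1_b (a point): point on the axis of gauge_1, 41 mm from its middle towards the thinner measuring end, where a clip holds the neck
- gauge_2_a (a point): point on the axis of gauge_2, 41 mm from its middle towards the thicker measuring end, where a clip holds the neck
- gauge_2_b (a point): point on the axis of gauge_2, 41 mm from its middle towards the thinner measuring end, where a clip holds the neck
- gauge_3_a (a point): point on the axis of gauge_3, 41 mm from its middle towards the thicker measuring end, where a clip holds the neck
- gauge_3_b (a point): point on the axis of gauge_3, 41 mm from its middle towards the thinner measuring end, where a clip holds the neck
- mouse: a black computer mouse about 64 mm across, 33 mm high, near left. Not part of the job. Origin at its underside.
- screwdriver: a screwdriver 170 mm long with a black handle, lying on the bench right of gauge_3. Not part of the job. Origin at its underside.
- ring_gauge: a steel ring gauge 52 mm in diameter, 18 mm high, lying on the bench beyond gauge_3. Not part of the job. Origin at its underside.
- jar: a white jar 48 mm in diameter, 60 mm high, left of the rack. Not part of the job. Origin at its underside.
- block_case: a closed wooden gauge-block case 75 x 110 x 32 mm, left of the rack. Not part of the job. Origin at its underside.
- square: a small steel try square, about 110 x 75 mm, 14 mm high, far right. Not part of the job. Origin at its underside.
There are look-alikes about, which are no part of the job. Leave any pink or red look-alike of the gauge_2 alone. What is shaped like the gauge_3 but orange or red is not meant.

How it is judged:
By the outcome, as a careful person would: the job done as asked, in the order asked, and still so for the second after the job is handed in, with the robot touching nothing.
It also fails if it takes over 48 s, if anything falls off the work surface, if the arm or the gripper's body presses on something with over 40 N, if the wrist force passes 120 N, or if a joint passes its speed limit or range.

### The arm

A 7-joint arm with a two-finger parallel gripper is mounted at the origin on the work surface. World frame = base frame: x ahead of the robot, y to its left, z up, the work surface at z = 0. Lengths are in mm, angles in rad, forces in N, time in s.
With the tool pointing down it reaches from about 400 to 875 mm from the base axis. Payload 4.4 kg.
Tool frame: the origin (TCP) lies at the very end of the fingers, on their centre line; the grasp point (between the pads) lies 19 mm behind it; z points along the fingers, y is the line along which they close (so a half turn about z gives the same grasp; the last joint's range is limited). The gripper opens to 85 mm and grips with 20 to 120 N. Pads are 22 mm wide; open, the fingers measure 114 mm over their backs; the gripper's body (76 mm by 85 mm) begins 54 mm behind the grasp point. The pads swing forward as they close: fully open they stand 13 mm farther back than shut.
Start: joints at [1.101, 0.628, 0.038, 1.517, -0.027, 0.996, -0.02], TCP at [255.423, -597.726, 231.313] pointing down, gripper open.
Joint ranges: [-3.06, 3.06], [-0.37, 2.12], [-1.25, 1.32], [0.18, 2.47], [-1.1, 4.24], [0.23, 1.98], [-2.94, 2.94]. Speed limits (rad/s): [2.57, 2.57, 3.14, 3.14, 3.14, 3.14, 3.14].

### API

Orientations are given as [roll, pitch, yaw] about the fixed x, y, z axes, in that order (R = Rz(yaw) Ry(pitch) Rx(roll)).
In Python, from cell import ctrl gives the robot as it stands.
- The arm moves only by the tool step_arm, never from a script. Its argument "series" is a list that holds one entry, the list of rows, each a list of 7 numbers: the turn, a rotation vector about the tool's x, y, z as a fraction of full scale, then the shift along the tool's x, y, z as a fraction of full scale, then the closure, from 0 (fully open) to 1 (shut). In form: [[[ax, ay, az, tx, ty, tz, gripper], ...]]. A call has 1 to 12 rows; each row shifts and turns the commanded pose from where the row before left it, along the tool's axes as they then stand; what a row does not reach is not made up. Full scale, the value 1, is 150 mm for a shift and 45 degrees for a turn. A row lasts 1/10 s, in which the tool goes at most 50 mm and 8.59 degrees, less where a joint would pass 70% of its speed; a pose out of reach is approached as far as the arm can. A call with a number of a shift or a turn outside -1 to 1 is refused whole. A call with a gripper value outside its range is refused whole. The fingers move at their own pace and stop on an object; the grip force is fixed at half the most. Time passes only in rows, so rows that do not move let the fingers close. It gives the time, the measured TCP pose, the force, the opening and the grip force at its end, in the units of the state.
- ctrl.read_state(): the state, without advancing time (a new reading comes with each control period).
- ctrl.get_image(name): name is "side" or "top" or "wrist"; returns a dict with "img" (420x560x3 uint8, red, green, blue), "fx", "fy", "cx", "cy" (pixels), "dist" ([k1, k2, p1, p2, k3] as OpenCV has them; the pictures are not rectified), "R" (3x3) and "t" (3): a world point X has camera coordinates R X + t. Camera axes: x right, y down, z forward; pixel columns grow to the right and rows downward; lengths in mm; the calibration is good to about 2 mm. A picture is of the moment at which its call begins. There is no depth.
- ctrl.finish_job(): hands the job in; it is judged then, once.
Trained networks look in a picture, given as the dict that the camera call returned (one of the last four; its "shot" number tells which), for a name from the list of things; names that differ only in an ending like _2 or _b are one class to them, and where a whole thing is asked for, a point or a joint stands for the part that bears it (a point fixed in the world has none). Each returns a list of dicts, best first, with "score" (0 to 1); they miss things now and then, are a little off and sometimes report something else, mostly with a low value. They report only what shows in the picture. A call takes as long as a camera call. They do not tell look-alikes from the thing itself.
- ctrl.recognise(picture, thing): "centre" ([column, row] in pixels, amid what is visible of it).
The state is a dict: "clock": time; "qpos": joint angles; "qd": joint speeds; "tau": joint torques, N m; "eef_pos": TCP position; "tool_rot": TCP orientation; "force": force on the tool from outside, world axes, zero at the start; "torque": the same for the moment, N m; "width": finger opening in mm; "gripper_force": force on a finger pad.
Only numpy, scipy, OpenCV 4.12 (cv2) and the standard library are available. Lean on these libraries where they do the work, as an engineer would, in place of code of your own. Each camera call takes 0.05 s, during which the arm holds its last target. There are 200 camera calls.

## Working session

There is one attempt and no reset: what is moved stays moved. The work goes in short steps, Python scripts to look and compute and a tool call to move; the robot and the scene stay as the last step left them, time stands still between calls to the robot, and variables do not carry over. Pictures are saved under pics/ and viewed, at most 10 in all, crops included, and the job is handed in when it is done.

Besides the shell and the picture viewer there is one more tool, called after ">>>" by a JSON object that holds its "fn" and its "kwargs". step_arm: Moves the arm, as the interface text tells. Shift numbers are shares of 150 mm and turn numbers shares of 45 degrees, none past 1 either way. Its arguments: {"type":"object","properties":{"series":{"type":"array","items":{"type":"array","items":{"type":"array","items":{"type":"number","minimum":-1,"maximum":1}}}}},"required":["series"]}

```bash
mkdir -p pics; cat > h.py <<'E'
import numpy as np, cv2
from cell import ctrl
def K(p): return np.array([[p["fx"],0,p["cx"]],[0,p["fy"],p["cy"]],[0,0,1.]])
def ray(p,uv):
    n=cv2.undistortPoints(np.array([[uv]],float),K(p),np.array(p["dist"],float))[0,0]
    R=np.array(p["R"]);t=np.array(p["t"])
    return -R.T@t, R.T@np.array([n[0],n[1],1])
def at(p,uv,z):
    c,d=ray(p,uv); return c+d*(z-c[2])/d[2]
def proj(p,X):
    return cv2.projectPoints(np.array(X,float).reshape(-1,3),cv2.Rodrigues(np.array(p["R"],float))[0],np.array(p["t"],float),K(p),np.array(p["dist"],float))[0][:,0]
def save(p,n,s=1,box=None):
    im=p["img"][:,:,::-1]
    if box: im=im[box[1]:box[3],box[0]:box[2]]
    cv2.imwrite("pics/"+n,cv2.resize(im,None,fx=s,fy=s,interpolation=cv2.INTER_CUBIC))
E
python3 - <<'E'
from h import *
p=ctrl.get_image("top"); save(p,"top1.png",1.4)
s=ctrl.get_image("side"); save(s,"side1.png",1.4)
print(at(p,[280,210],0), proj(p,[[500,0,0],[600,0,0],[500,100,0]]))
zs={"gauge_1":52,"gauge_1_a":52,"rack":24,"gauge_3_a":9}
for n in ["gauge_1","gauge_1_a","gauge_1_b","rack"]:
    for r in ctrl.recognise(p,n): print(n,np.round(r["centre"]),round(r["score"],2),[np.round(at(p,r["centre"],z)[:2]) for z in (9,40,52)])
print(ctrl.read_state())
E
```

```text
[542.29334841 -39.88592393   0.        ] [[266.52301549 224.29104009]
 [266.51399615 190.77811057]
 [232.58810176 224.37336673]]
gauge_1 [253. 211.] 0.82 [array([539.,  39.]), array([535.,  38.]), array([534.,  37.])]
gauge_1 [370. 233.] 0.76 [array([ 473., -303.]), array([ 472., -295.]), array([ 471., -292.])]
gauge_1 [280. 205.] 0.73 [array([557., -39.]), array([553., -38.]), array([551., -38.])]
gauge_1 [400. 283.] 0.71 [array([ 327., -387.]), array([ 329., -377.]), array([ 330., -373.])]
gauge_1 [279. 271.] 0.56 [array([363., -35.]), array([364., -35.]), array([365., -34.])]
gauge_1 [459. 275.] 0.51 [array([ 350., -563.]), array([ 352., -548.]), array([ 352., -542.])]
gauge_1 [191. 268.] 0.5 [array([372., 219.]), array([373., 213.]), array([373., 210.])]
gauge_1_a [281. 210.] 0.83 [array([543., -42.]), array([539., -42.]), array([538., -42.])]
gauge_1_a [234. 210.] 0.41 [array([542.,  95.]), array([538.,  92.]), array([537.,  91.])]
gauge_1_b [281. 210.] 0.83 [array([543., -42.]), array([539., -42.]), array([538., -42.])]
gauge_1_b [234. 210.] 0.41 [array([542.,  95.]), array([538.,  92.]), array([537.,  91.])]
rack [236. 208.] 0.67 [array([548.,  89.]), array([544.,  86.]), array([542.,  84.])]
{'clock': 0.3, 'qpos': array([ 1.1012033 ,  0.62871929,  0.0384846 ,  1.51770307, -0.02703533,
        0.99628779, -0.02003674]), 'qd': array([ 2.67881285e-05, -7.96051147e-04,  2.25108315e-04, -2.85365029e-03,
        4.24038688e-04, -3.13205489e-04, -1.01082270e-04]), 'tau': array([-8.83649864e-04, -5.62713146e+01,  1.22344226e+00, -1.93370551e+01,
        1.07123909e-02,  6.50936941e-03,  3.77802041e-05]), 'eef_pos': array([ 255.35180096, -597.54105428,  231.00893047]), 'tool_rot': array([-3.14099246e+00, -4.39261705e-05,  4.03717649e-01]), 'force': array([-0.27850493,  0.31904938, -0.65435125]), 'torque': array([-0.03209843,  0.01347074,  0.02567784]), 'gripper_force': 0.0, 'width': 85.09387312174198}
```

View pics/top1.png

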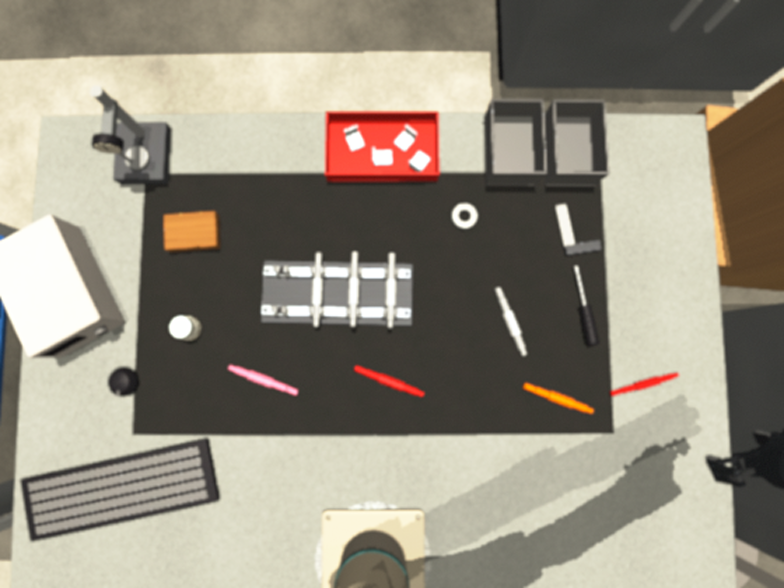

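View pics/side1.png

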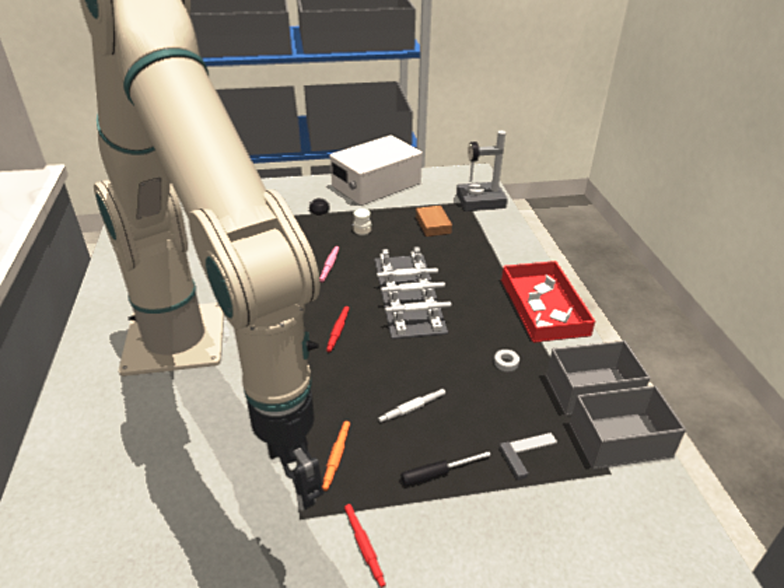

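Top view (1.4x): the silver gauge_3 is at (511,322), i.e. (365,230) in original pixels. Look-alikes are orange (400,284), red (460,274), red (278,272) and pink (188,271), so silver is the choice. The rack gauges are at about (227,206), (253,207) and (279,207), and the leftmost place (~200,207) is empty. The side view agrees. I can't tell from here which gauge is home.

```bash
cat >> h.py <<'E'
from scipy.spatial.transform import Rotation as Ro
def fit(p,box,z,thr=140,dark=False):
    x0,y0,x1,y1=box; g=p["img"][y0:y1,x0:x1].min(2); v,u=np.nonzero(g>thr)
    P=np.array([at(p,[a+x0,b+y0],z)[:2] for a,b in zip(u,v)])
    (c,sz,an)=cv2.minAreaRect(P.astype(np.float32)); m=P.mean(0); d=np.linalg.svd(P-m,full_matrices=False)[2][0]
    d=d*np.sign(d[0]); s=(P-m)@d; return m,d,s.min(),s.max(),m+d*(s.min()+s.max())/2,np.degrees(np.arctan2(d[1],d[0])),len(P)
def go(X,yaw=None,s=None):
    s=s or ctrl.read_state(); R=Ro.from_euler("xyz",s["tool_rot"])
    dy=0
    if yaw is not None:
        cur=s["tool_rot"][2]; dy=(yaw-cur+np.pi/2)%np.pi-np.pi/2
    # shift first in current tool frame, then turn about tool z (= -yaw when pointing down)
    d=R.inv().apply(np.array(X)-s["eef_pos"])
    print("shift/150",np.round(d/150,4),"turn z/45deg",round(-np.degrees(dy)/45,3), "rows>=",np.ceil(np.linalg.norm(d)/50),np.ceil(abs(np.degrees(dy))/8.59))
E
python3 - <<'E'
from h import *
p=ctrl.get_image("top")
print(fit(p,(350,200,380,260),9))
for b in [(222,175,232,240),(247,175,258,240),(274,175,285,240)]: print(fit(p,b,50,150))
save(p,"crop.png",6,(180,170,310,245))
w=ctrl.get_image("wrist"); R=np.array(w["R"]); T=Ro.from_euler("xyz",ctrl.read_state()["tool_rot"]).as_matrix()
print(T.T@(-R.T@np.array(w["t"])-ctrl.read_state()["eef_pos"]), R@T, w["fx"])
go([460,-280,230],None)
E
```

```text
(array([ 484.16370969, -287.95695245]), array([0.93588575, 0.35230365]), np.float64(-73.9681422622593), np.float64(76.29926604002067), array([ 485.25454245, -287.54632074]), np.float64(20.628281760973405), 278)
(array([546.03205716, 113.68953728]), array([ 0.99997708, -0.00677078]), np.float64(-71.57116211253837), np.float64(77.018396967007), array([548.75561216, 113.67109625]), np.float64(-0.38794028032649225), 358)
(array([546.05124181,  40.44058859]), array([ 0.99995321, -0.00967381]), np.float64(-71.74462594003901), np.float64(76.81200628005675), array([548.58481342,  40.41607815]), np.float64(-0.5542772407210256), 379)
(array([544.252511  , -36.03501053]), array([ 0.999908  , -0.01356405]), np.float64(-72.96638208224756), np.float64(75.54878079584316), array([545.54359157, -36.05252442]), np.float64(-0.7771867153312714), 394)
[ 7.83428822e+01 -3.77841780e-02 -1.42576251e+02] [[-9.49188832e-04  9.99999547e-01 -6.61542381e-05]
 [-9.51853136e-01 -9.23768566e-04 -3.06553019e-01]
 [-3.06552941e-01 -2.28007583e-04  9.51853582e-01]] 320.8027509414596
shift/150 [ 2.0864 -1.4114  0.0083] turn z/45deg -0.0 rows>= 8.0 0.0
```

View pics/crop.png

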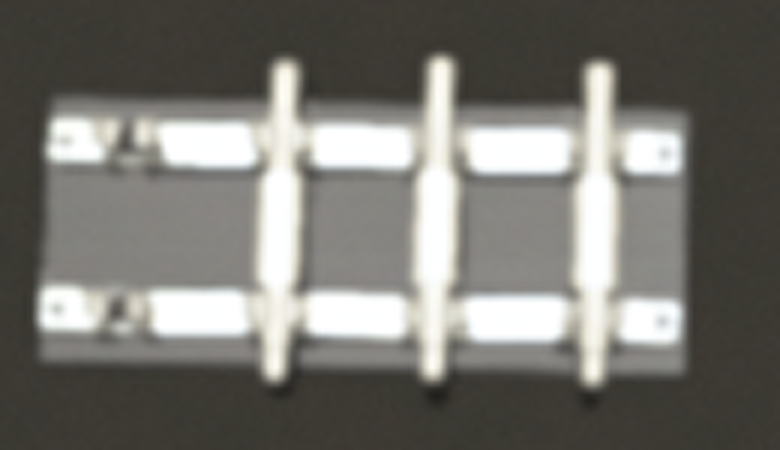

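```bash
python3 - <<'E'
from h import *
go([485,-287.5,180],0.36)
E
```

```text
shift/150 [ 2.2201 -1.2999  0.3416] turn z/45deg 0.056 rows>= 8.0 1.0
```

>>> {"fn": "step_arm", "kwargs": {"series": [[[0, 0, 0, 0.222, -0.13, 0.034, 0], [0, 0, 0, 0.222, -0.13, 0.034, 0], [0, 0, 0, 0.222, -0.13, 0.034, 0], [0, 0, 0, 0.222, -0.13, 0.034, 0], [0, 0, 0, 0.222, -0.13, 0.034, 0], [0, 0, 0, 0.222, -0.13, 0.034, 0], [0, 0, 0, 0.222, -0.13, 0.034, 0], [0, 0, 0, 0.222, -0.13, 0.034, 0], [0, 0, 0, 0.222, -0.13, 0.034, 0], [0, 0, 0, 0.222, -0.13, 0.034, 0], [0, 0, 0.056, 0, 0, 0, 0], [0, 0, 0, 0, 0, 0, 0]]]}}

```text
clock: 1.6
eef_pos: [485.9, -286.3, 180.2]
tool_rot: [-3.141, -0.0, 0.363]
force: [-0.8, -0.9, -1.1]
width: 85.4
gripper_force: 0.0
```

```bash
python3 - <<'E'
from h import *
s=ctrl.read_state(); print(s["eef_pos"],s["tool_rot"])
w=ctrl.get_image("wrist"); save(w,"w1.png",1)
print(proj(w,[[485,-287.5,9],[555,-261,9],[417,-313,9]]))
E
```

```text
[ 485.87703211 -286.27285799  180.22211082] [-3.14147860e+00 -4.48111171e-05  3.62610257e-01]
[[289.75787274 189.82316043]
 [289.79483517 112.81493244]
 [289.5098878  255.26493835]]
```

View pics/w1.png

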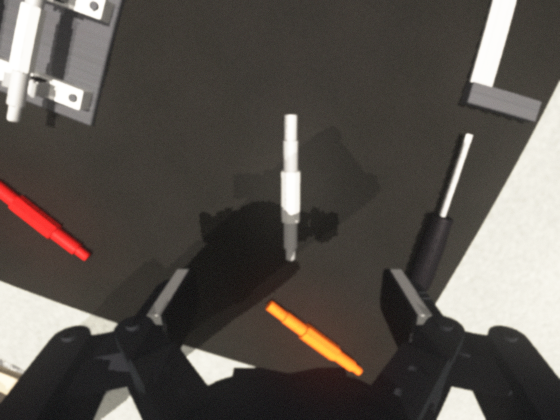

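The wrist view shows the silver gauge_3 upright in the image: far end (290,115), handle rows 172–222, near end (291,261). Orange is at (315,340), red at (45,220) and the screwdriver at (440,210). I'll take the handle middle from this and descend.

```bash
python3 - <<'E'
from h import *
w=ctrl.get_image("wrist")
g=w["img"].min(2).astype(int)
for v in range(108,268,4):
    r=g[v,270:312]; b=np.nonzero(r>95)[0]; print(v,(b.min()+270,b.max()+270) if len(b) else None,end=" ")
print()
for uv in [(290,115),(290,172),(290,222),(291,261)]: print(uv,at(w,uv,9),at(w,uv,14))
E
```

```text
108 None 112 (np.int64(285), np.int64(294)) 116 (np.int64(283), np.int64(296)) 120 (np.int64(283), np.int64(296)) 124 (np.int64(283), np.int64(295)) 128 (np.int64(283), np.int64(295)) 132 (np.int64(283), np.int64(295)) 136 (np.int64(282), np.int64(295)) 140 (np.int64(282), np.int64(296)) 144 (np.int64(282), np.int64(297)) 148 (np.int64(282), np.int64(296)) 152 (np.int64(282), np.int64(296)) 156 (np.int64(282), np.int64(296)) 160 (np.int64(282), np.int64(296)) 164 (np.int64(282), np.int64(296)) 168 (np.int64(282), np.int64(297)) 172 (np.int64(279), np.int64(299)) 176 (np.int64(279), np.int64(299)) 180 (np.int64(279), np.int64(299)) 184 (np.int64(279), np.int64(299)) 188 (np.int64(279), np.int64(299)) 192 (np.int64(279), np.int64(299)) 196 (np.int64(279), np.int64(299)) 200 (np.int64(279), np.int64(299)) 204 (np.int64(280), np.int64(299)) 208 (np.int64(280), np.int64(299)) 212 (np.int64(281), np.int64(298)) 216 (np.int64(281), np.int64(297)) 220 (np.int64(281), np.int64(297)) 224 (np.int64(284), np.int64(294)) 228 (np.int64(284), np.int64(294)) 232 (np.int64(284), np.int64(294)) 236 (np.int64(284), np.int64(294)) 240 (np.int64(284), np.int64(294)) 244 (np.int64(284), np.int64(293)) 248 (np.int64(286), np.int64(292)) 252 (np.int64(286), np.int64(292)) 256 (np.int64(286), np.int64(293)) 260 None 264 None 
(290, 115) [ 552.36423185 -263.53188696    9.        ] [ 552.45924896 -263.4742285    14.        ]
(290, 172) [ 501.21713399 -282.84783227    9.        ] [ 502.1266616  -282.48257005   14.        ]
(290, 222) [ 451.91654918 -301.471356      9.        ] [ 453.61118181 -300.80951672   14.        ]
(291, 261) [ 410.14506566 -318.41488526    9.        ] [ 412.50490341 -317.48322262   14.        ]
```

```bash
python3 - <<'E'
from h import *
go([477.5,-292,40]);go([477.5,-292,3])
E
```

```text
shift/150 [-0.0517  0.005   0.9362] turn z/45deg -0.0 rows>= 3.0 0.0
shift/150 [-0.0515  0.0049  1.1829] turn z/45deg -0.0 rows>= 4.0 0.0
```

>>> {"fn": "step_arm", "kwargs": {"series": [[[0, 0, 0, -0.0515, 0.005, 0.3, 0], [0, 0, 0, 0, 0, 0.3, 0.3], [0, 0, 0, 0, 0, 0.3, 0.4], [0, 0, 0, 0, 0, 0.15, 0.4], [0, 0, 0, 0, 0, 0.08, 0.4], [0, 0, 0, 0, 0, 0.05, 0.4], [0, 0, 0, 0, 0, 0, 1], [0, 0, 0, 0, 0, 0, 1], [0, 0, 0, 0, 0, 0, 1], [0, 0, 0, 0, 0, 0, 1], [0, 0, 0, 0, 0, 0, 1], [0, 0, 0, 0, 0, 0, 1]]]}}

```text
clock: 2.9
eef_pos: [478.9, -291.7, 4.8]
tool_rot: [3.139, -0.001, 0.36]
force: [-1.3, -0.1, 7.3]
width: 15.9
gripper_force: 59.6
```

>>> {"fn": "step_arm", "kwargs": {"series": [[[0, 0, 0, 0, 0, -0.1, 1], [0, 0, 0, 0, 0, -0.3, 1], [0, 0, 0, 0, 0, -0.3, 1], [0, 0, 0, 0, 0, -0.1, 1], [0, 0, 0, 0, 0, 0, 1]]]}}

```text
clock: 3.4
eef_pos: [480.0, -291.9, 127.1]
tool_rot: [3.136, -0.005, 0.36]
force: [0.4, -0.2, -0.8]
width: 15.8
gripper_force: 58.9
```

```bash
python3 - <<'E'
from h import *
s=ctrl.read_state(); print(s["eef_pos"],s["tool_rot"],s["width"],s["gripper_force"],s["force"])
w=ctrl.get_image("wrist"); a=w["img"][100:420,60:500]
t=ctrl.get_image("side"); b=t["img"][150:400,200:400]
save(w,"w2.png",1)
b=cv2.resize(b,None,fx=1.68,fy=1.68)
im=np.hstack([w["img"][:, 130:430], b[:420]]); cv2.imwrite("pics/c2.png",im[:,:,::-1])
E
```

```text
[ 479.98847309 -291.94602882  127.05939216] [ 3.13645152 -0.00454495  0.35995098] 15.818926487408753 58.87838833790738 [ 0.44108304 -0.16891644 -0.83881587]
```

View pics/c2.png

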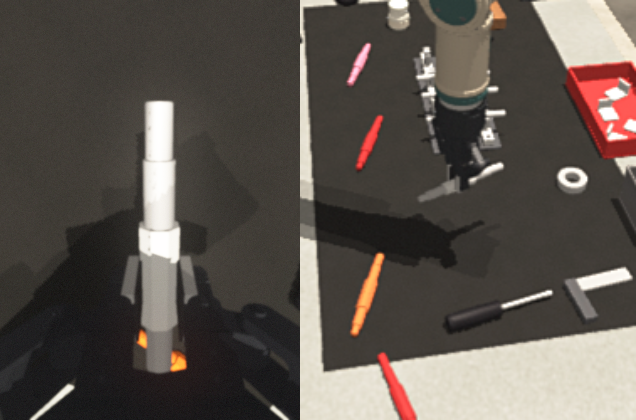

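Side and wrist views show gauge_3 gripped across its handle and raised. In the wrist view the end is at row ~102, the step at ~160 and the handle shoulder at ~226. Next I fit the gauge's offset in the grip.

```bash
python3 - <<'E'
from h import *
from scipy.optimize import least_squares
im=cv2.imread("pics/w2.png").min(2).astype(int)
col=im[85:260,284:294].mean(1); d=np.diff(col); print([(85+i,round(x)) for i,x in enumerate(d) if abs(x)>8])
s=ctrl.read_state(); w=ctrl.get_image("wrist"); T=Ro.from_euler("xyz",s["tool_rot"]).as_matrix()
rows=np.array([102,160,226])
def f(q):
    d,h,tilt=q; c,si=np.cos(tilt),np.sin(tilt)
    P=[T@np.array([d+a*c, 0, -(h+a*si+r)])+s["eef_pos"] for a,r in ((80,6),(56,7),(26,9))]
    return proj(w,P)[:,1]
for h in (2,4,6,8):
    r=least_squares(lambda q:f([q[0],h,q[1]])-rows,[0,0]); print(h,r.x,r.fun)
# rack image and gauge heights
for n in ("top","side"):
    p=ctrl.get_image(n); save(p,n+"2.png")
E
```

```text
[(99, 42), (100, 79), (101, 52), (102, 10), (160, -12), (161, 10), (162, 10), (228, -9), (229, -17), (230, 13), (231, 24), (253, -17), (254, -26), (255, -28), (256, -17)]
2 [ 1.16468516 -0.12340252] [ 0.32381768 -1.21919085  0.95674415]
4 [ 1.59204578 -0.16409199] [ 0.46167326 -1.53728925  1.13934128]
6 [ 2.09284011 -0.20152338] [ 0.59862105 -1.83032501  1.2956216 ]
8 [ 2.651297   -0.23634713] [ 0.73340847 -2.10371436  1.43317188]
```

```bash
python3 - <<'E'
from h import *
from scipy.optimize import least_squares
s=ctrl.read_state(); w=ctrl.get_image("wrist"); T=Ro.from_euler("xyz",s["tool_rot"]).as_matrix()
rows=np.array([100.5,160.5,229.5])
def f(q):
    d,h,tilt=q; c,si=np.cos(tilt),np.sin(tilt)
    P=[T@np.array([d+a*c, 0, -(h+a*si+r)])+s["eef_pos"] for a,r in ((80,6),(56,7),(26,9))]
    return proj(w,P)[:,1]
for h in (0,4):
    r=least_squares(lambda q:f([q[0],h,q[1]])-rows,[0,0]); print(h,r.x,r.fun)
r=least_squares(lambda q:f([q[0],q[1],0])-rows,[0,0]);print(r.x,r.fun)
r=least_squares(lambda q:f(q)-rows,[0,0,0]);print(r.x,r.fun)
# rack: bar ends (bolt dots) in the top crop: px = 180+u/6, 170+v/6
p=ctrl.get_image("top")
for u,v in ((65,140),(665,153),(57,309),(662,321)): print(at(p,(180+u/6,170+v/6),24))
# clip 3: clips at (128,143),(121,310) ; plate corners
for u,v in ((128,143),(121,310)): print("clip",at(p,(180+u/6,170+v/6),40))
E
```

```text
0 [1.18628264 0.06016863] [ 0.04108238  0.52643722 -0.64989066]
4 [ 1.2055662  -0.04502858] [ 0.06019779 -0.34541231  0.31250087]
[1.11583036 2.27208984] [-0.01681732  0.03254258 -0.01601745]
[ 1.11389322  2.3850272  -0.00380999] [1.42108547e-14 1.13686838e-13 0.00000000e+00]
[589.0468811  220.23413955  24.        ]
[581.85743214 -71.21526016  24.        ]
[506.6416728  222.24145459  24.        ]
[500.1553728  -69.15302743  24.        ]
clip [584.88677675 186.45568291  40.        ]
clip [504.67945006 188.23176721  40.        ]
```

```bash
python3 - <<'E'
from h import *
go([500,125,190],-0.0235)
E
```

```text
shift/150 [ 1.1165 -2.5405 -0.45  ] turn z/45deg 0.488 rows>= 9.0 3.0
```

>>> {"fn": "step_arm", "kwargs": {"series": [[[0, 0, 0, 0.124, -0.282, -0.05, 1], [0, 0, 0, 0.124, -0.282, -0.05, 1], [0, 0, 0, 0.124, -0.282, -0.05, 1], [0, 0, 0, 0.124, -0.282, -0.05, 1], [0, 0, 0, 0.124, -0.282, -0.05, 1], [0, 0, 0, 0.124, -0.282, -0.05, 1], [0, 0, 0, 0.124, -0.282, -0.05, 1], [0, 0, 0, 0.124, -0.282, -0.05, 1], [0, 0, 0, 0.124, -0.282, -0.05, 1], [0, 0, 0.163, 0, 0, 0, 1], [0, 0, 0.163, 0, 0, 0, 1], [0, 0, 0.163, 0, 0, 0, 1]]]}}

```text
clock: 4.95
eef_pos: [500.2, 124.7, 190.0]
tool_rot: [3.141, 0.001, -0.028]
force: [0.5, -0.5, 0.0]
width: 15.7
gripper_force: 59.0
```

>>> {"fn": "step_arm", "kwargs": {"series": [[[0, 0, 0, 0, 0, 0, 1], [0, 0, 0, 0, 0, 0, 1]]]}}

```text
clock: 5.15
eef_pos: [500.4, 124.3, 190.3]
tool_rot: [3.141, 0.001, -0.021]
force: [-0.0, -0.0, -0.5]
width: 15.6
gripper_force: 59.0
```

```bash
python3 - <<'E'
from h import *
s=ctrl.read_state(); print(s["eef_pos"],s["tool_rot"],s["width"],s["gripper_force"],s["force"])
w=ctrl.get_image("wrist"); save(w,"w3.png",1.4)
import pickle; pickle.dump(w,open("w3.pkl","wb"))
print(proj(w,[[547,188,52],[588,187,54],[506,189,54],[545.3,113,40],[543.5,38,40],[541.8,-37,40]]))
E
```

```text
[500.40583595 124.255352   190.27289305] [ 3.14099141e+00  1.00099568e-03 -2.11323667e-02] 15.643636748297787 58.976729844580404 [-0.02334969 -0.01725379 -0.51127789]
[[214.37029465 147.43667625]
 [210.92611994  98.22192931]
 [216.81785087 193.54559715]
 [300.08011186 145.63853755]
 [382.47144605 146.20577206]
 [461.94310527 147.31344937]]
```

View pics/w3.png

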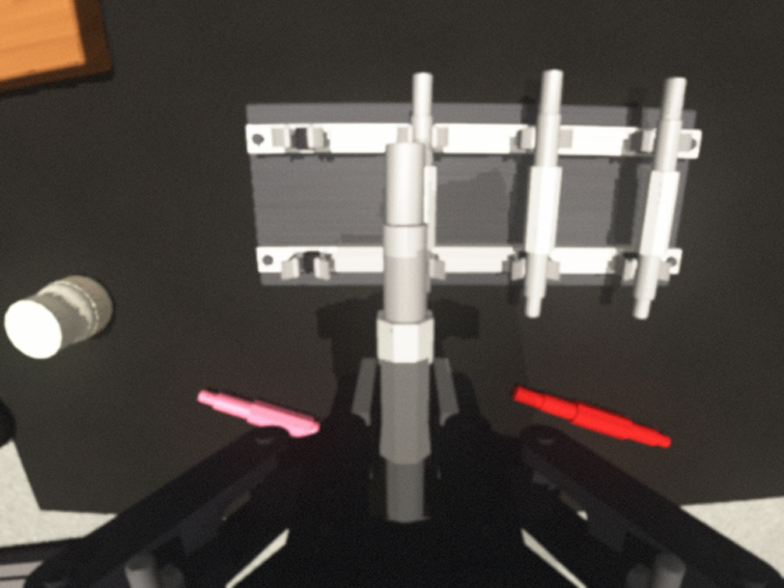

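Wrist view (1.4x): empty clips at (303,138) and (308,263), gauges at (425,140), (545,190) and (660,195). The leftmost gauge looks thinner and lower in its clips, so it is probably the home one. Bolts are at (258,138), (690,143), (267,260) and (671,261).

```bash
python3 - <<'E'
from h import *
import pickle; w=pickle.load(open("w3.pkl","rb"))
B=np.array([at(w,(u/1.4,v/1.4),24) for u,v in ((258,138),(690,143),(267,260),(671,261))]);print(B.round(1))
m=B.mean(0)[:2]; dy=(B[0]-B[1]+B[2]-B[3])[:2]; dy/=np.linalg.norm(dy); dx=np.array([dy[1],-dy[0]]); print(m,dy)
seat=[m+dy*k for k in (112.5,37.5,-37.5,-112.5)]; print(np.round(seat,1))
for u,v in ((303,138),(308,263)): print("clip",at(w,(u/1.4,v/1.4),45))
# handle height by width: mean px width vs model, heights from known y (seat) + camera
for k,(u,v) in zip((1,2,3),((431,190),(543,210),(659,212))):
    c,d=ray(w,(u/1.4,v/1.4)); 
    # height at which the ray meets the vertical plane through seat axis
    n=np.array([*dy,0]); t=n@(np.array([*seat[k],0])-c)/(n@d); print(k,(c+t*d).round(1))
save(w,"w3b.png",5,(270,80,350-10+90,210))
E
```

```text
[[589.6 218.8  24. ]
 [582.5 -71.4  24. ]
 [506.8 221.6  24. ]
 [500.1 -69.6  24. ]]
[544.77332321  74.84028772] [0.02369782 0.99971917]
[[547.4 187.3]
 [545.7 112.3]
 [543.9  37.4]
 [542.1 -37.6]]
clip [587.84389503 184.34498773  45.        ]
clip [509.01083665 187.68863538  45.        ]
1 [562.9 111.9 144.8]
2 [542.   37.4  54.9]
3 [540.  -37.6  54.7]
```

```bash
python3 - <<'E'
import cv2
im=cv2.imread("pics/w3.png"); t=cv2.resize(im[60:340,380:720],None,fx=2.1,fy=2.1,interpolation=cv2.INTER_CUBIC); cv2.imwrite("pics/w3c.png",t)
E
```

```text
(no output)
```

View pics/w3c.png

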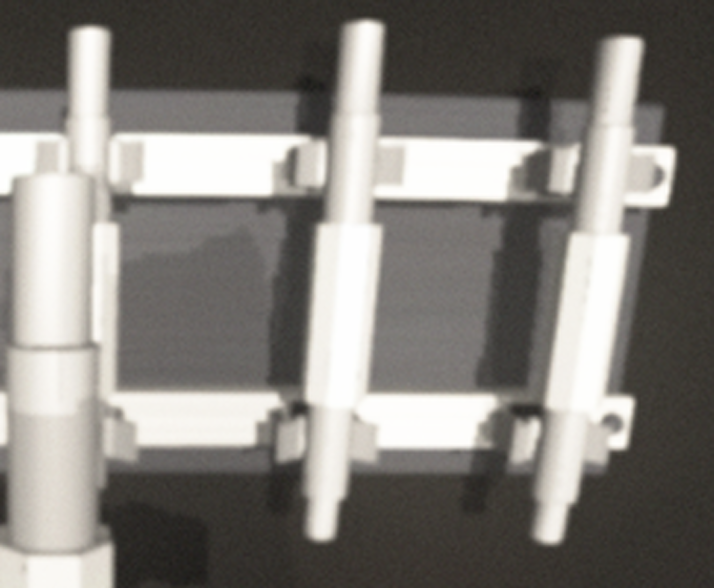

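```bash
python3 - <<'E'
from h import *
go([546.2,187.2,100],-0.0237); go([546.2,187.2,56],-0.0237)
E
```

```text
shift/150 [ 0.296  -0.4269  0.6022] turn z/45deg 0.002 rows>= 3.0 1.0
shift/150 [ 0.2963 -0.427   0.8955] turn z/45deg 0.002 rows>= 4.0 1.0
```

>>> {"fn": "step_arm", "kwargs": {"series": [[[0, 0, 0, 0.148, -0.2135, 0.05, 1], [0, 0, 0.002, 0.148, -0.2135, 0.05, 1], [0, 0, 0, 0, 0, 0.25, 1], [0, 0, 0, 0, 0, 0.25, 1], [0, 0, 0, 0, 0, 0.15, 1], [0, 0, 0, 0, 0, 0.1, 1], [0, 0, 0, 0, 0, 0.03, 1], [0, 0, 0, 0, 0, 0, 1], [0, 0, 0, 0, 0, 0, 1]]]}}

```text
clock: 6.1
eef_pos: [547.6, 187.4, 59.9]
tool_rot: [-3.141, -0.002, -0.026]
force: [0.7, 0.0, -0.2]
width: 16.0
gripper_force: 59.0
```

```bash
python3 - <<'E'
from h import *
go([546.2,187.2,50],-0.0237)
w=ctrl.get_image("wrist"); t=ctrl.get_image("side"); s=ctrl.read_state()
im=np.hstack([w["img"][:,80:480],cv2.resize(t["img"][150:265,245:355],(400,420),interpolation=cv2.INTER_CUBIC)]); cv2.imwrite("pics/c4.png",im[:,:,::-1])
E
```

```text
shift/150 [-0.0097  0.0016  0.0663] turn z/45deg -0.003 rows>= 1.0 1.0
```

View pics/c4.png

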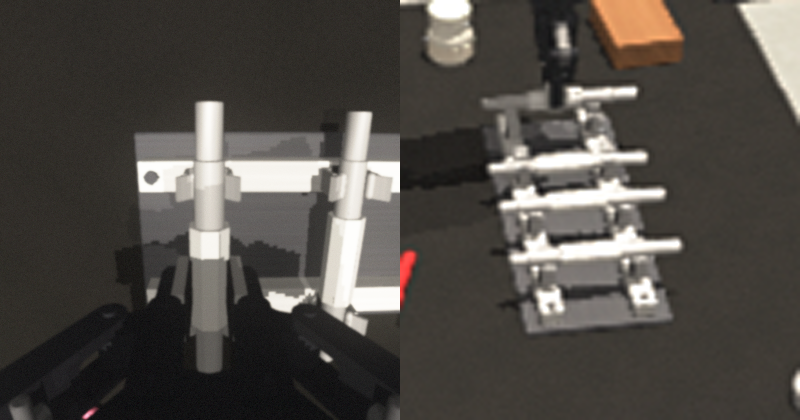

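>>> {"fn": "step_arm", "kwargs": {"series": [[[0, 0, 0, -0.009, 0, 0.03, 1], [0, 0, 0, 0, 0, 0.03, 1], [0, 0, 0, 0, 0, 0, 1], [0, 0, 0, 0, 0, 0, 1]]]}}

```text
clock: 6.6
eef_pos: [545.2, 187.2, 49.6]
tool_rot: [3.141, 0.0, -0.026]
force: [0.2, 0.0, -1.5]
width: 16.3
gripper_force: 59.0
```

>>> {"fn": "step_arm", "kwargs": {"series": [[[0, 0, 0, 0, 0, 0.02, 1], [0, 0, 0, 0, 0, 0, 1]]]}}

```text
clock: 6.8
eef_pos: [545.9, 187.8, 47.1]
tool_rot: [-3.141, -0.001, -0.026]
force: [0.9, 0.5, 0.8]
width: 16.3
gripper_force: 59.3
```

>>> {"fn": "step_arm", "kwargs": {"series": [[[0, 0, 0, 0, 0, 0.02, 1], [0, 0, 0, 0, 0, 0, 1]]]}}

```text
clock: 7.0
eef_pos: [546.5, 187.8, 44.9]
tool_rot: [-3.14, -0.003, -0.026]
force: [-0.3, 0.7, 6.3]
width: 16.1
gripper_force: 59.9
```

>>> {"fn": "step_arm", "kwargs": {"series": [[[0, 0, 0, 0, 0, 0.02, 1], [0, 0, 0, 0, 0, 0, 1]]]}}

```text
clock: 7.2
eef_pos: [547.0, 187.8, 41.8]
tool_rot: [-3.14, -0.004, -0.026]
force: [2.1, 0.4, 4.7]
width: 15.9
gripper_force: 59.7
```

>>> {"fn": "step_arm", "kwargs": {"series": [[[0, 0, 0, 0, 0, 0.02, 1], [0, 0, 0, 0, 0, 0, 1]]]}}

```text
clock: 7.4
eef_pos: [546.7, 187.7, 37.8]
tool_rot: [-3.141, -0.003, -0.026]
force: [3.1, 2.4, -5.2]
width: 15.9
gripper_force: 59.1
```

>>> {"fn": "step_arm", "kwargs": {"series": [[[0, 0, 0, 0, 0, 0.02, 1], [0, 0, 0, 0, 0, 0, 1]]]}}

```text
clock: 7.6
eef_pos: [546.0, 187.8, 35.7]
tool_rot: [-3.141, -0.001, -0.026]
force: [1.2, 0.7, 8.2]
width: 16.0
gripper_force: 60.4
```

>>> {"fn": "step_arm", "kwargs": {"series": [[[0, 0, 0, 0, 0, 0.015, 1], [0, 0, 0, 0, 0, 0, 1]]]}}

```text
clock: 7.8
eef_pos: [546.1, 187.7, 35.5]
tool_rot: [-3.14, -0.002, -0.026]
force: [-5.1, -0.2, 25.0]
width: 15.8
gripper_force: 62.5
```

>>> {"fn": "step_arm", "kwargs": {"series": [[[0, 0, 0, 0, 0, 0.01, 1], [0, 0, 0, 0, 0, 0, 1]]]}}

```text
clock: 8.0
eef_pos: [546.1, 187.8, 35.3]
tool_rot: [-3.139, -0.002, -0.026]
force: [-7.1, -0.2, 36.3]
width: 16.2
gripper_force: 63.9
```

>>> {"fn": "step_arm", "kwargs": {"series": [[[0, 0, 0, 0, 0, 0, 0.5], [0, 0, 0, 0, 0, 0, 0.5], [0, 0, 0, 0, 0, 0, 0.5], [0, 0, 0, 0, 0, -0.1, 0.5], [0, 0, 0, 0, 0, -0.25, 0.5], [0, 0, 0, 0, 0, -0.3, 0.5], [0, 0, 0, 0, 0, 0, 1], [0, 0, 0, 0, 0, 0, 1], [0, 0, 0, 0, 0, 0, 1]]]}}

```text
clock: 8.9
eef_pos: [544.4, 187.0, 128.0]
tool_rot: [3.141, 0.002, -0.026]
force: [-0.1, -0.4, -0.3]
width: 0.9
gripper_force: 0.0
```

```bash
python3 - <<'E'
from h import *
s=ctrl.read_state(); print(s["eef_pos"],s["force"],s["width"])
p=ctrl.get_image("wrist"); t=ctrl.get_image("side")
im=np.hstack([p["img"][:,60:460],cv2.resize(t["img"][150:265,245:355],(400,420),interpolation=cv2.INTER_CUBIC)]); cv2.imwrite("pics/c5.png",im[:,:,::-1])
go([543.9,37.4,115])
E
```

```text
[544.38497243 187.03813967 127.99152527] [-0.12756856 -0.39168374 -0.31635875] 0.8583292672797124
shift/150 [0.0234 0.9965 0.0835] turn z/45deg -0.0 rows>= 4.0 0.0
```

View pics/c5.png

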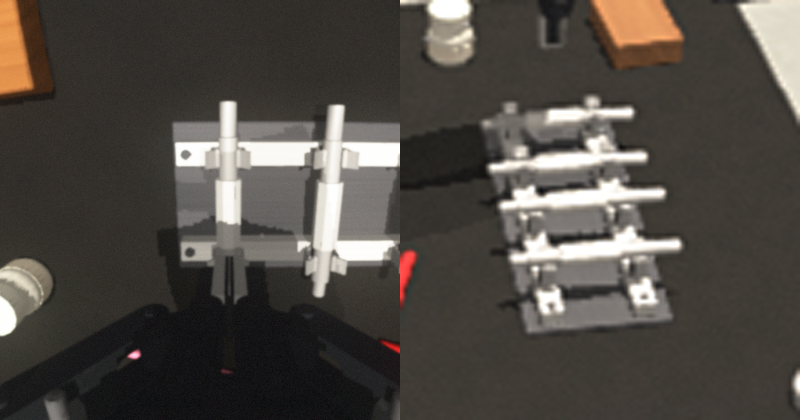

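gauge_3 sits in its clips like the home gauge: its shoulder is at row 181 and the prongs stand above the neck. Next, press the other two with shut fingers on the handle.

>>> {"fn": "step_arm", "kwargs": {"series": [[[0, 0, 0, 0.006, 0.249, 0.02, 1], [0, 0, 0, 0.006, 0.249, 0.02, 1], [0, 0, 0, 0.006, 0.249, 0.02, 1], [0, 0, 0, 0.004, 0.247, 0.02, 1], [0, 0, 0, 0, 0, 0.15, 1], [0, 0, 0, 0, 0, 0.13, 1], [0, 0, 0, 0, 0, 0.04, 1], [0, 0, 0, 0, 0, 0, 1], [0, 0, 0, 0, 0, 0, 1]]]}}

```text
clock: 9.9
eef_pos: [544.9, 38.4, 68.7]
tool_rot: [3.142, 0.0, -0.025]
force: [0.3, 0.7, 0.3]
width: 0.0
gripper_force: 0.0
```

```bash
python3 - <<'E'
from h import *
s=ctrl.read_state(); print(s["eef_pos"],s["force"],s["width"])
p=ctrl.get_image("wrist"); t=ctrl.get_image("side")
im=np.hstack([p["img"][:,80:480],cv2.resize(t["img"][150:265,245:355],(400,420),interpolation=cv2.INTER_CUBIC)]); cv2.imwrite("pics/c6.png",im[:,:,::-1])
go([543.9,37.6,64],-0.0237)
E
```

```text
[544.88801494  38.37861346  68.68065655] [0.26128514 0.70580484 0.28342595] 0.0044171767117578
shift/150 [-0.0095  0.0057  0.0351] turn z/45deg -0.002 rows>= 1.0 1.0
```

View pics/c6.png

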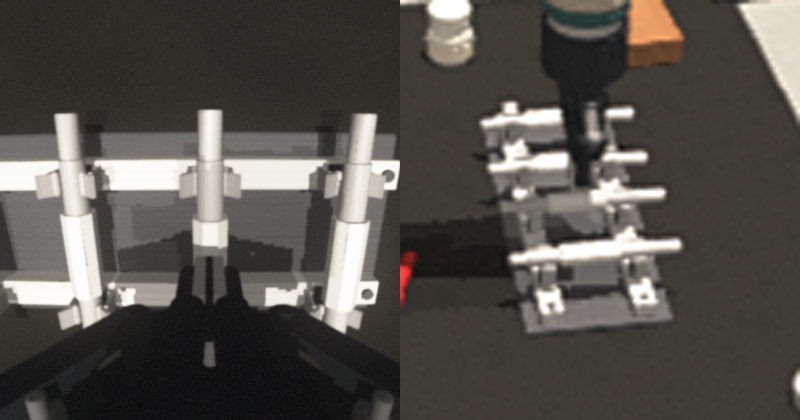

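The tool is centred over the gauge (column 209 against 210). Pressing now.

>>> {"fn": "step_arm", "kwargs": {"series": [[[0, 0, 0, -0.007, 0.003, 0.03, 1], [0, 0, 0, 0, 0, 0.02, 1], [0, 0, 0, 0, 0, 0.02, 1], [0, 0, 0, 0, 0, 0, 1]]]}}

```text
clock: 10.4
eef_pos: [544.2, 37.8, 58.7]
tool_rot: [-3.141, -0.001, -0.026]
force: [-0.3, 0.2, 3.6]
width: 0.2
gripper_force: 2.3
```

>>> {"fn": "step_arm", "kwargs": {"series": [[[0, 0, 0, 0, 0, 0.02, 1], [0, 0, 0, 0, 0, 0.015, 1], [0, 0, 0, 0, 0, 0, 1]]]}}

```text
clock: 10.7
eef_pos: [544.8, 37.7, 53.3]
tool_rot: [-3.141, -0.002, -0.026]
force: [1.0, 0.7, 2.6]
width: 0.2
gripper_force: 1.8
```

>>> {"fn": "step_arm", "kwargs": {"series": [[[0, 0, 0, 0, 0, 0.015, 1], [0, 0, 0, 0, 0, 0, 1]]]}}

```text
clock: 10.9
eef_pos: [543.2, 37.7, 50.3]
tool_rot: [3.142, 0.001, -0.026]
force: [-0.8, -0.0, 0.5]
width: -0.1
gripper_force: 0.0
```

>>> {"fn": "step_arm", "kwargs": {"series": [[[0, 0, 0, 0, 0, 0.015, 1], [0, 0, 0, 0, 0, 0, 1]]]}}

```text
clock: 11.1
eef_pos: [543.4, 37.7, 48.9]
tool_rot: [-3.141, 0.0, -0.026]
force: [-2.2, -0.7, 9.7]
width: 0.3
gripper_force: 4.8
```

>>> {"fn": "step_arm", "kwargs": {"series": [[[0, 0, 0, 0, 0, 0.015, 1], [0, 0, 0, 0, 0, 0, 1]]]}}

```text
clock: 11.3
eef_pos: [543.5, 37.7, 48.6]
tool_rot: [-3.141, -0.0, -0.026]
force: [-6.9, -0.2, 29.1]
width: -0.2
gripper_force: 14.3
```

>>> {"fn": "step_arm", "kwargs": {"series": [[[0, 0, 0, 0, 0, 0.005, 1], [0, 0, 0, 0, 0, 0, 1]]]}}

```text
clock: 11.5
eef_pos: [543.5, 37.7, 48.6]
tool_rot: [-3.141, -0.0, -0.026]
force: [-7.0, 0.1, 34.0]
width: -0.2
gripper_force: 17.3
```

>>> {"fn": "step_arm", "kwargs": {"series": [[[0, 0, 0, 0, 0, -0.08, 1], [0, 0, 0, 0, 0, -0.15, 1], [0, 0, 0, 0, 0, 0, 1]]]}}

```text
clock: 11.8
eef_pos: [545.2, 37.7, 81.8]
tool_rot: [-3.141, -0.004, -0.026]
force: [0.9, 0.2, -0.9]
width: -0.1
gripper_force: 0.0
```

```bash
python3 - <<'E'
from h import *
go([541.9,-37.3,68],-0.0237)
E
```

```text
shift/150 [-0.0094  0.5005  0.0916] turn z/45deg -0.003 rows>= 2.0 1.0
```

>>> {"fn": "step_arm", "kwargs": {"series": [[[0, 0, 0, -0.005, 0.25, 0, 1], [0, 0, 0, -0.004, 0.25, 0, 1], [0, 0, 0, 0, 0, 0.08, 1], [0, 0, 0, 0, 0, 0, 1], [0, 0, 0, 0, 0, 0, 1]]]}}

```text
clock: 12.3
eef_pos: [539.8, -36.1, 67.0]
tool_rot: [-3.141, 0.002, -0.025]
force: [0.6, 1.0, 0.5]
width: 0.4
gripper_force: 0.0
```

```bash
python3 - <<'E'
from h import *
w=ctrl.get_image("wrist"); g=w["img"].min(2)
for v in (130,150,170,210): print(v,[int(x) for x in np.nonzero(np.abs(np.diff(g[v,240:340].astype(int)))>25)[0]+240])
go([541.9,-37.3,64],-0.0237)
E
```

```text
130 []
150 []
170 [258, 259, 304, 321, 322, 338]
210 []
shift/150 [0.0117 0.01   0.0225] turn z/45deg -0.0 rows>= 1.0 1.0
```

>>> {"fn": "step_arm", "kwargs": {"series": [[[0, 0, 0, 0.012, 0.008, 0.02, 1], [0, 0, 0, 0, 0, 0.02, 1], [0, 0, 0, 0, 0, 0.02, 1], [0, 0, 0, 0, 0, 0, 1]]]}}

```text
clock: 12.75
eef_pos: [542.9, -37.9, 59.2]
tool_rot: [-3.141, -0.002, -0.025]
force: [0.5, 1.8, 3.3]
width: 0.0
gripper_force: 1.6
```

>>> {"fn": "step_arm", "kwargs": {"series": [[[0, 0, 0, 0, 0, 0.02, 1], [0, 0, 0, 0, 0, 0.015, 1], [0, 0, 0, 0, 0, 0, 1]]]}}

```text
clock: 13.05
eef_pos: [542.9, -38.1, 53.8]
tool_rot: [-3.141, -0.002, -0.025]
force: [1.6, 0.1, 3.1]
width: -0.1
gripper_force: 1.3
```

>>> {"fn": "step_arm", "kwargs": {"series": [[[0, 0, 0, 0, 0, 0.015, 1], [0, 0, 0, 0, 0, 0, 1]]]}}

```text
clock: 13.25
eef_pos: [541.9, -38.3, 51.2]
tool_rot: [-3.141, 0.0, -0.026]
force: [-0.2, -0.3, 1.1]
width: -0.1
gripper_force: 0.1
```

>>> {"fn": "step_arm", "kwargs": {"series": [[[0, 0, 0, 0, 0, 0.015, 1], [0, 0, 0, 0, 0, 0, 1]]]}}

```text
clock: 13.45
eef_pos: [542.1, -38.4, 49.0]
tool_rot: [-3.142, 0.0, -0.026]
force: [-0.1, 0.5, 3.3]
width: 0.1
gripper_force: 1.8
```

>>> {"fn": "step_arm", "kwargs": {"series": [[[0, 0, 0, 0, 0, 0.015, 1], [0, 0, 0, 0, 0, 0, 1]]]}}

```text
clock: 13.65
eef_pos: [542.1, -38.5, 48.7]
tool_rot: [-3.141, -0.0, -0.026]
force: [-3.2, -0.0, 22.5]
width: -0.1
gripper_force: 11.3
```

>>> {"fn": "step_arm", "kwargs": {"series": [[[0, 0, 0, 0, 0, 0.01, 1], [0, 0, 0, 0, 0, 0, 1]]]}}

```text
clock: 13.85
eef_pos: [542.1, -38.5, 48.5]
tool_rot: [-3.141, -0.001, -0.026]
force: [-7.1, 0.8, 35.4]
width: -0.1
gripper_force: 17.6
```

```bash
python3 - <<'E'
from h import *
go([546.2,187.3,82],-0.0237,dict(ctrl.read_state(),eef_pos=np.array([541.9,-37.3,82])))
E
```

```text
shift/150 [-1.0600e-02 -1.4976e+00  1.2000e-03] turn z/45deg -0.003 rows>= 5.0 1.0
```

>>> {"fn": "step_arm", "kwargs": {"series": [[[0, 0, 0, 0, 0, -0.1, 1], [0, 0, 0, 0, 0, -0.25, 1], [0, 0, 0, 0, 0, -0.3, 1], [0, 0, 0, -0.2, 0, -0.2, 1], [0, 0, 0, -0.2, 0, -0.1, 1], [0, 0, 0, 0, 0, 0, 1], [0, 0, 0, 0, 0, 0, 1]]]}}

```text
clock: 14.55
eef_pos: [482.3, -36.9, 188.0]
tool_rot: [-3.141, -0.001, -0.026]
force: [-0.1, -0.2, -0.1]
width: 0.2
gripper_force: 0.0
```

No views left, so I check gauge_3 by touch: a shut-finger press should stop at about 48.6, as on the other two.

```bash
python3 - <<'E'
from h import *
go([547.2,187.5,100],-0.0237); 
E
```

```text
shift/150 [ 0.3931 -1.5063  0.5875] turn z/45deg -0.003 rows>= 5.0 1.0
```

>>> {"fn": "step_arm", "kwargs": {"series": [[[0, 0, 0, 0.079, -0.301, 0.02, 1], [0, 0, 0, 0.079, -0.301, 0.02, 1], [0, 0, 0, 0.079, -0.301, 0.02, 1], [0, 0, 0, 0.079, -0.301, 0.02, 1], [0, 0, 0, 0.079, -0.301, 0.02, 1], [0, 0, 0, 0, 0, 0.25, 1], [0, 0, 0, 0, 0, 0.24, 1], [0, 0, 0, 0, 0, 0.2, 1], [0, 0, 0, 0, 0, 0.08, 1], [0, 0, 0, 0, 0, 0, 1], [0, 0, 0, 0, 0, 0, 1]]]}}

```text
clock: 15.65
eef_pos: [548.2, 187.3, 57.6]
tool_rot: [-3.141, -0.001, -0.026]
force: [-0.2, 0.2, -0.3]
width: -0.6
gripper_force: 0.0
```

>>> {"fn": "step_arm", "kwargs": {"series": [[[0, 0, 0, 0, 0, 0.03, 1], [0, 0, 0, 0, 0, 0.015, 1], [0, 0, 0, 0, 0, 0, 1]]]}}

```text
clock: 15.95
eef_pos: [547.5, 187.4, 51.1]
tool_rot: [-3.141, -0.001, -0.026]
force: [-0.6, -0.1, 0.3]
width: 0.0
gripper_force: 0.0
```

>>> {"fn": "step_arm", "kwargs": {"series": [[[0, 0, 0, 0, 0, 0.015, 1], [0, 0, 0, 0, 0, 0, 1]]]}}

```text
clock: 16.15
eef_pos: [547.8, 187.5, 49.0]
tool_rot: [-3.141, -0.001, -0.026]
force: [-0.6, 0.7, 3.1]
width: -0.1
gripper_force: 1.8
```

>>> {"fn": "step_arm", "kwargs": {"series": [[[0, 0, 0, 0, 0, 0.015, 1], [0, 0, 0, 0, 0, 0, 1]]]}}

```text
clock: 16.35
eef_pos: [547.8, 187.6, 48.8]
tool_rot: [-3.14, -0.001, -0.026]
force: [-4.7, 0.0, 21.1]
width: -0.1
gripper_force: 10.5
```

>>> {"fn": "step_arm", "kwargs": {"series": [[[0, 0, 0, 0, 0, -0.1, 1], [0, 0, 0, 0, 0, -0.25, 1], [0, 0, 0, 0, 0, -0.3, 1], [0, 0, 0, -0.3, 0, -0.1, 1], [0, 0, 0, -0.3, 0, 0, 1], [0, 0, 0, -0.3, 0, 0, 1], [0, 0, 0, 0, 0, 0, 1], [0, 0, 0, 0, 0, 0, 1]]]}}

```text
clock: 17.15
eef_pos: [412.0, 191.1, 159.2]
tool_rot: [-3.141, -0.001, -0.025]
force: [0.2, -0.3, 0.2]
width: 0.1
gripper_force: 0.0
```

```bash
python3 - <<'E'
from h import *
p=ctrl.get_image("top")
for b in [(196,175,207,240),(222,175,232,240),(247,175,258,240),(274,175,285,240)]:
    r=fit(p,b,40,150); print(r[4].round(1),round(r[5],2),r[6], round(r[3]-r[2],1))
w=ctrl.get_image("wrist"); print(ctrl.read_state()["eef_pos"],proj(w,[[547,188,49],[545.7,112.3,49],[544,37.4,49]]))
E
```

```text
[553.2 189.4] 0.09 367 150.1
[550.1 114.9] -0.41 361 150.0
[549.9  40.2] -0.78 383 149.9
[546.8 -36.1] -0.96 396 149.9
[413.9702572  191.05445394 159.03482715] [[288.41612969  28.80389739]
 [393.22401789  29.33283453]
 [491.54536026  33.66624128]]
```

```bash
python3 -c "
from cell import ctrl
print(ctrl.finish_job())"
```

```text
the job is handed in; nothing more can be done
None
```

Job handed in at about 17 s: gauge_3 is laid in the empty clips within about 1 mm of midway, it and the two loose gauges each stop hard at home height when pressed, and the home gauge was never touched.

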